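Nest the steel tumblers and hold them in the ratchet clamp

ROBOT

A 7-joint arm with a two-finger parallel gripper is mounted at the origin on a cart in front of the work surface, level with it; the furniture and walls round the work are solid. World frame = base frame: x ahead of the robot, y to its left, z up, the work surface at z = 0. Lengths are in m, angles in rad, forces in N, time in s.
With the tool pointing down it reaches from about 0.425 to 0.95 m from the base axis. Payload 16.7 kg.
Tool frame: the origin (TCP) lies between the finger pads; the fingertips stand 11 mm ahead of it and the grasp point (between the pads) lies 8 mm behind it; z points along the fingers, y is the line along which they close (so a half turn about z gives the same grasp; the last joint's range is limited). The gripper opens to 94 mm and grips with 3 to 60 N. Pads are 16 mm wide; open, the fingers measure 119 mm over their backs; the gripper's body (75 mm by 177 mm) begins 78 mm behind the grasp point.
Start: joints at [-1.464, 0.426, 0.074, 1.606, -0.034, 1.111, -0.067], TCP at [0.171, 0.653, 0.216] pointing down, gripper open.
Joint ranges: [-2.85, 2.85], [-0.5, 2.14], [-1.23, 1.37], [0.21, 2.46], [-1.02, 4.16], [0.16, 2.05], [-2.73, 2.73]. Speed limits (rad/s): [1.89, 1.89, 2.39, 2.39, 3.01, 3.01, 3.01].

INTERFACE

Orientations are given as a 3x3 rotation matrix whose columns are the frame's x, y, z axes.
In Python, from workcell import * gives the robot as it stands. The module is installed in compiled form; this text tells all that it offers.
- The arm moves only by the shell command python3 -m creep 'ROWS' [OPENING]. ROWS is JSON, a list that holds one entry, the list of rows, each a list of 4 numbers: the shift along the tool's x, y, z in units of 30 mm (1.0 is 30 mm), then the turn about the tool's z in units of 6 degrees (1.0 is 6 degrees). In form: [[[tx, ty, tz, spin], ...]]. A call has 1 to 20 rows; each row shifts and turns the commanded pose from where the row before left it, along the tool's axes as they then stand; what a row does not reach is not made up. A row lasts 1/12 s, in which the tool goes at most 41.7 mm and 7.16 degrees, less where a joint would pass 70% of its speed; a pose out of reach is approached as far as the arm can. A call is refused whole if a number of a shift passes 1 or a number of a turn 1, either way. A call with a gripper value outside its range is refused whole. OPENING is the closure, from 0 (fully open) to 1 (shut), set as the call begins (- or left out, the last holds). The fingers move at their own pace and stop on an object; the grip force is fixed at half the most. Time passes only in rows, so rows that do not move let the fingers close. It gives the time, the measured TCP pose, the force, the opening and the grip force at its end, in the units of the state.
- sense(): the state, without advancing time (a new reading comes with each control period).
- snapshot(name): name is "side" or "top" or "wrist"; returns (picture, depth): 384x512x3 uint8, red, green, blue; 384x512 float32, m along the optical axis (not along the pixel's ray), 0 where there is no reading.
- camera_model(name): a dict with "intrinsics" (3x3 intrinsics, pixels), "R" (3x3) and "t" (3): a world point X has camera coordinates R X + t. Camera axes: x right, y down, z forward; pixel columns grow to the right and rows downward; lengths in m; the calibration is good to about 2 mm. A picture is of the moment at which its call begins: read the wrist's pose just before it. camera_model takes no time and is no camera call; for the wrist camera it gives the pose at the moment of the call.
- job_done(): hands the job in; it is judged then, once.
The state is a dict: "time": time; "q": joint angles; "dq": joint speeds; "tau": joint torques, N m; "tool_pos": TCP position; "eef_rot": TCP orientation; "contact_force": force on the tool from outside, world axes, zero at the start; "torque": the same for the moment, N m; "width": opening from 0.0 (shut) to 1.0 (fully open); "finger_force": force on a finger pad.
Only numpy, scipy, OpenCV 4.12 (cv2) and the standard library are available. Lean on these libraries where they do the work, as an engineer would, in place of code of your own. Each camera call takes 0.05 s, during which the arm holds its last target. There are 200 camera calls.

TASK

The three steel tumblers are being packed for the road: stand the medium one inside the large one that already waits in the bay of the wooden bar clamp, then the small one inside the medium one. Then pump the clamp's trigger against its black post until the jaw's rubber pad touches the large tumbler, squeeze on until the sprung pad is pushed in about half of its travel (firm, but never so hard that the tumbler is crushed), and finish still holding the trigger squeezed so that the strap can be put on. Move the jaw only by its trigger, do not tip the tumblers over, and leave the other things where they are.

Things in the scene. Friction and masses are not known exactly. Their poses are not given: they have to be found in the camera images.
- clamp: one-hand bar clamp screwed to the worktop. Wooden base board 130 (x) x 360 (y) x 12 mm; origin on the worktop under the middle of the board (it spans y -185 to +175). The bar lies along its y axis: V-shaped wooden fixed jaw, 55 mm high, at the +y end; the sprung pad on the moving jaw faces it; black upright post and trigger near the -y end; a toothed rod sticks out behind the trigger
- bay (a point): on the clamp's base board (12 mm above the worktop), where the centre of the large tumbler comes to rest when pushed fully into the V jaw: clamp frame (0, 104, 12) mm
- post_top (a point): top of the fixed black post, middle of its front (+y) face: clamp frame (0, -75, 125) mm. The post is 30 (x) x 12 (y) mm. Squeeze from above, one finger in front of the post and one behind the trigger: 40 mm is free on both sides above z = 65 mm
- trigger_back (a point): middle of the back (-y) face of the trigger, 105 mm above the worktop: clamp frame (0, -122 + trigger_travel, 105) mm. The trigger is an upright black paddle 28 (x) x 11 (y) mm, top 123 mm, 24 mm behind (-y of) the post at rest. From its back to the front (+y) face of the post it is 47 mm at rest, 27 mm fully squeezed
- large: large steel tumbler, plain straight cup, outer diameter 84, height 60, wall 3, floor 5 mm; origin centre of its underside, z up. Loose; stands in the bay of the clamp on the base board
- medium: medium steel tumbler, outer diameter 64, height 75, wall 3, floor 5 mm; origin centre of its underside. Nested it stands 20 mm out of the large one
- small: small steel tumbler, outer diameter 46, height 90, wall 3, floor 5 mm; origin centre of its underside. Nested it stands 20 mm out of the medium one
- garlic: loose garlic bulb, 60 mm, a bystander
- mug: loose white mug, 84x120x106 mm, a bystander
- spice_c: loose spice jar, 44 mm wide, 105 mm high, a bystander
- jaw_travel (a joint): travel of the moving jaw towards +y, 0 to 0.085 m. The pad's face, when not pushed in, lies at y = jaw_travel in the clamp frame; it is 60 mm wide, 16 to 56 mm above the worktop. It touches the large tumbler seated in the V at about 0.062
- pad_in (a joint): how far the sprung pad is pushed into the jaw: 0 free, 0.018 m bottomed. Spring 0.8 N per mm, so it shows the clamping force; firm is about half travel, 0.009 m (7 N). With the trigger let go, the brake keeps no more than about 3 to 4 mm
- trigger_travel (a joint): travel of the trigger towards the post (+y), 0 released to 0.020 m at the stop. A spring (3 to 5 N) returns it when the fingers open. Squeezing pushes the toothed rod and jaw to +y by a pawl: teeth 8 mm apart, so the first 0 to 8 mm of a stroke are lost and a full stroke moves the jaw 8 to 20 mm. Going back the pawl slips and a brake of only 3 N keeps the jaw
- pad: sprung pad on the moving jaw, faced with black rubber; origin at the middle of its front face's width, at worktop height; axes as the clamp's
- jaw: moving jaw: toothed steel rod (12 mm high, axis 35 mm above the worktop) with a black plate 60 wide, top 57 mm, that carries the pad on two sprung pins; origin where the pad's face is when not pushed in, at worktop height
- trigger: the trigger paddle; origin at worktop height, 6 mm in front (+y) of its back face; axes as the clamp's
Mind the look-alikes: they are no part of the job. Leave any pink or yellow look-alike of the large alone.

How it is judged:
On the way, in this order (a step that is already met when the one before it is completed fails the run):
1. the medium tumbler stands inside the large one (z of medium in the frame of large between 0.001 and 0.009 m and horizontal distance between medium and large below 0.012 m and angle between medium's own z axis and vertical below 0.15 rad and contact force between the fingers and medium below 0.1 N), for 0.2 s.
2. the small tumbler stands inside the medium one (z of small in the frame of medium between 0.001 and 0.009 m and horizontal distance between small and medium below 0.012 m and angle between small's own z axis and vertical below 0.15 rad and contact force between the fingers and small below 0.1 N), for 0.2 s.
3. the pad has been pumped up to the large tumbler and touches it (contact force between pad and large above 1 N), for 0.1 s.
At the end, for the whole second after the job is handed in: Small stands in medium and medium in large (within 12 mm of centre, on the floor of the other); large upright, within 10 mm of the bay point; the pad presses it with 4 to 14 N (pushed in 5.5 to 15 mm); fingers still press the trigger with over 2 N (z of medium in the frame of large between 0.001 and 0.009 m and horizontal distance between medium and large below 0.012 m and z of small in the frame of medium between 0.001 and 0.009 m and horizontal distance between small and medium below 0.012 m and angle between large's own z axis and vertical below 0.12 rad and horizontal distance between large and bay below 0.01 m and linear speed of large below 0.02 m/s and value of joint pad_in between 0.0055 and 0.015 m and contact force between pad and large between 4 and 14 N and contact force between the fingers and trigger above 2 N); the arm keeps its last pose, push and grip.
It fails at once if the large tumbler is crushed (over 22 N from the pad) (contact force between pad and large above 22 N).
It fails at once if the jaw is pushed by the robot rather than by its trigger (contact force between any of the fingers, the arm and pad above 3 N or contact force between any of the fingers, the arm and jaw above 3 N).
It fails at once if a tumbler is tipped over (angle between large's own z axis and vertical above 0.6 rad or angle between any of medium, small's own z axis and vertical above 0.9 rad).
It fails at once if a bystander is moved by more than 3 cm (distance of any of garlic, mug, spice_c from where it was at the start of the episode above 0.03 m).
It also fails if it takes over 72 s, if anything falls off the work surface, if the arm or the gripper's body presses on something with over 40 N, if the wrist force passes 120 N, or if a joint passes its speed limit or range.

## Working session

There is one attempt and no reset: what is moved stays moved. The work goes in short steps, Python scripts to look and compute and a shell command to move; the robot and the scene stay as the last step left them, time stands still between calls to the robot, and variables do not carry over. Pictures are saved under pics/ and viewed, at most 10 in all, crops included, and the job is handed in when it is done.

```bash
mkdir -p pics
python3 - <<'E'
from workcell import *
import cv2, numpy as np
s=sense(); print(s['time'],s['tool_pos'],s['eef_rot'],s['width'],s['finger_force'])
for n in ("top","side"):
    p,d=snapshot(n); np.savez(f"{n}0.npz",p=p,d=d); cv2.imwrite(f"pics/{n}0.png",p[:,:,::-1])
    m=camera_model(n); print(n,np.round(m['intrinsics'],1).tolist(),np.round(m['R'],3).tolist(),np.round(m['t'],3))
a=cv2.imread("pics/top0.png");b=cv2.imread("pics/side0.png")
E
```

```text
0.0 [0.17134644 0.65244408 0.2157879 ] [[-9.67209885e-01  2.53978302e-01 -2.46901604e-04]
 [ 2.53978409e-01  9.67209071e-01 -1.25692856e-03]
 [-8.04271099e-05 -1.27842140e-03 -9.99999180e-01]] 1.002302513063778 0.0
top [[469.5, 0.0, 251.6], [0.0, 469.5, 192.5], [0.0, 0.0, 1.0]] [[0.015, -1.0, 0.004], [-0.994, -0.015, -0.106], [0.106, -0.003, -0.994]] [-0.01   0.517  1.379]
side [[473.5, 0.0, 260.8], [0.0, 473.5, 187.4], [0.0, 0.0, 1.0]] [[0.86, -0.51, 0.022], [-0.336, -0.598, -0.727], [0.384, 0.618, -0.686]] [-0.45   0.244  1.495]
```

View pics/top0.png

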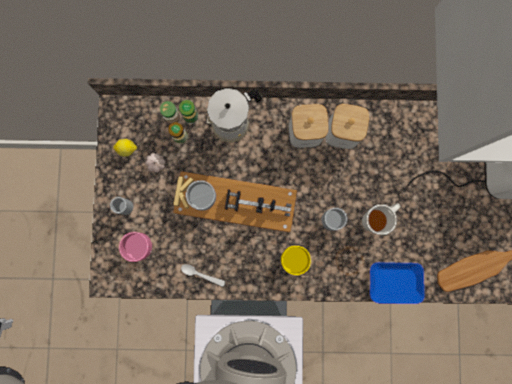

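View pics/side0.png

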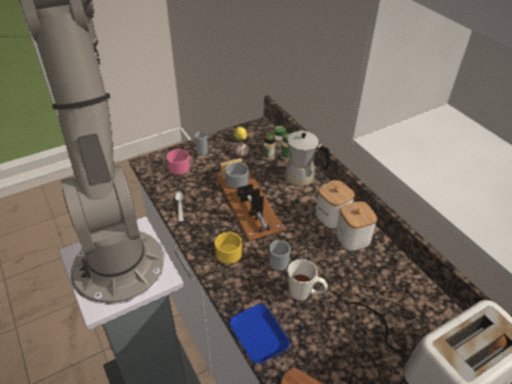

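The top view shows the large tumbler in the V jaw at (201,195) and the clamp running right to (297,210), with post and trigger near (260,205). Grey cups are at (121,206) and (336,218). The pink cup at (135,247) and yellow cup at (296,261) are look-alikes to leave alone. I'll measure the cups and check them in an enlarged crop.

```bash
cat > h.py <<'E'
from workcell import *
import cv2, numpy as np
def cloud(d,m):
    K,R,t=m['intrinsics'],np.array(m['R']),np.array(m['t'])
    v,u=np.indices(d.shape)
    c=np.stack([(u-K[0][2])/K[0][0]*d,(v-K[1][2])/K[1][1]*d,d],-1)
    return (c-t)@R
def proj(X,m):
    c=np.array(m['R'])@np.array(X)+m['t']; c=np.array(m['intrinsics'])@c; return c[:2]/c[2]
def circ(P):
    A=np.c_[2*P[:,:2],np.ones(len(P))]; s=np.linalg.lstsq(A,(P[:,:2]**2).sum(1),rcond=None)[0]
    return s[:2],np.sqrt(s[2]+s[0]**2+s[1]**2)
E
python3 - <<'E'
from h import *
z=np.load('top0.npz');p,d=z['p'],z['d'];m=camera_model('top');W=cloud(d,m)
for n,(u,v),r in (("small?",(121,206),18),("medium?",(336,218),20),("large",(201,195),22)):
    w=W[v-r:v+r,u-r:u+r].reshape(-1,3); zt=np.percentile(w[:,2],98)
    P=w[w[:,2]>zt-.012]; (c,_),R=cv2.minEnclosingCircle(P[:,:2].astype(np.float32)); cc,rr=circ(P)
    print(n,'top z',round(zt,3),'enc',np.round(c,4),round(R,4),'fit',np.round(cc,4),round(rr,4),len(P), 'floor',np.round(np.percentile(W[v-3:v+4,u-3:u+4,2],50),3))
# wooden board mask
h=cv2.cvtColor(p,cv2.COLOR_RGB2HSV)
reg=np.zeros(d.shape,bool);reg[165:240,165:305]=1
b=reg&(h[...,1]>120)&(W[...,2]<.025)&(W[...,2]>.003)&(h[...,2]>90)
P=W[b]; rect=cv2.minAreaRect((P[:,:2]*1000).astype(np.float32)); print('board',rect,len(P))
q=W[170:235,215:305].reshape(-1,3);
for lo,hi in ((.1,.14),(.045,.065)):
    k=q[(q[:,2]>lo)&(q[:,2]<hi)]; print(lo,len(k),np.round(k[:40],3).tolist() if lo>.05 else '')
cr=cv2.resize(np.hstack([p[160:240,165:305],p[180:260,100:160],p[180:260,310:370]]),None,fx=3,fy=3,interpolation=2)
cv2.imwrite('pics/c1.png',cr[:,:,::-1])
for n,r in (('garlic',(153,161)),('mug',(381,220)),('jar',(176,131)),('yel',(296,261)),('pink',(135,247)),('moka',(229,115))): print(n,np.round(W[r[1],r[0]],3))
E
```

```text
small? top z 0.091 enc 0.4211 0.2073 fit [0.4209 0.1992] 0.1876 86 floor 0.006
medium? top z 0.076 enc 0.408 0.1443 fit [ 0.4069 -0.1326] 0.1217 101 floor 0.005
large top z 0.073 enc 0.4501 0.1334 fit [0.4576 0.0949] 0.0874 124 floor 0.017
board ((493.0114440917969, 48.26756286621094), (359.5939025878906, 131.7664337158203), 81.60417938232422) 3351
0.1 86 [[0.495, -0.026, 0.123], [0.495, -0.028, 0.122], [0.495, -0.031, 0.128], [0.492, -0.023, 0.121], [0.492, -0.026, 0.123], [0.492, -0.028, 0.124], [0.492, -0.031, 0.13], [0.492, -0.034, 0.124], [0.489, -0.023, 0.122], [0.489, -0.026, 0.123], [0.489, -0.028, 0.127], [0.489, -0.031, 0.125], [0.486, -0.023, 0.126], [0.486, -0.026, 0.124], [0.486, -0.028, 0.126], [0.487, -0.031, 0.124], [0.487, -0.059, 0.122], [0.487, -0.062, 0.121], [0.487, -0.065, 0.123], [0.483, -0.023, 0.127], [0.484, -0.026, 0.123], [0.484, -0.028, 0.126], [0.484, -0.031, 0.124], [0.484, -0.059, 0.123], [0.484, -0.062, 0.123], [0.484, -0.065, 0.123], [0.485, -0.068, 0.117], [0.481, -0.023, 0.124], [0.481, -0.026, 0.126], [0.481, -0.028, 0.127], [0.481, -0.031, 0.127], [0.483, -0.057, 0.102], [0.482, -0.059, 0.121], [0.482, -0.062, 0.12], [0.482, -0.065, 0.121], [0.482, -0.068, 0.12], [0.478, -0.02, 0.119], [0.478, -0.023, 0.122], [0.478, -0.026, 0.125], [0.478, -0.029, 0.124]]
0.045 175 
garlic [0.604 0.291 0.054]
mug [ 0.44  -0.385  0.043]
jar [0.682 0.217 0.109]
yel [ 0.315 -0.139  0.005]
pink [0.35  0.346 0.004]
moka [0.711 0.063 0.183]
```

View pics/c1.png

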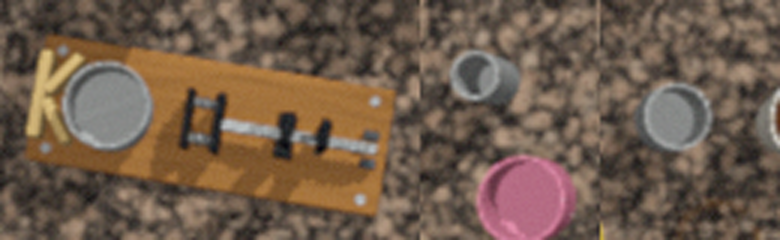

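The rim heights settle which cup is which. The left cup at (121,206) has its rim at 91 mm, so it is the small one, and the right cup at (336,218) has its rim at 76 mm, so it is the medium one. The crop shows both are plain grey steel, and the large one sits at the V. Next I'll get exact centres.

```bash
cat >> h.py <<'E'
def rim(p,d,m,uv,r,zt,lo=.012):
    W=cloud(d,m); u,v=uv; w=W[max(v-r,0):v+r,max(u-r,0):u+r].reshape(-1,3)
    P=w[(w[:,2]>zt-lo)&(w[:,2]<zt+.008)]
    c,R=cv2.minEnclosingCircle(P[:,:2].astype(np.float32)); cc,rr=circ(P)
    return np.round(c,4),round(R,4),np.round(cc,4),round(rr,4),len(P)
yc=np.array([.146,.989]);xc=np.array([.989,-.146]);o=np.array([.4937,.0532])
def cl(P): P=np.asarray(P)[...,:2]-o; return np.stack([P@xc,P@yc],-1)
E
python3 - <<'E'
from h import *
for n,L in (('top',((121,206),(336,218),(201,195))),('side',((202,143),(279,255),(237,175)))):
    z=np.load(n+'0.npz');m=camera_model(n)
    for k,uv,r,zt in zip('sml',L,(22,24,26),(.09,.075,.072)):
        print(n,k,*rim(z['p'],z['d'],m,uv,r,zt,.008))
    W=cloud(z['d'],m).reshape(-1,3); C=cl(W)*1000; Z=W[:,2]*1000
    k=(abs(C[:,0])<40)
    for nm,a,b,lo,hi in (('post',-95,-55,112,135),('trig',-140,-95,108,135),('jaw',-40,45,50,65)):
        s=k&(C[:,1]>a)&(C[:,1]<b)&(Z>lo)&(Z<hi); q=C[s]
        print(nm,s.sum(),'x',np.percentile(q[:,0],[2,50,98]).round(),'y',np.percentile(q[:,1],[2,50,98]).round(),'z',np.percentile(Z[s],50).round())
    j=k&(C[:,1]>-40)&(C[:,1]<45)&(Z>50)&(Z<65); print(np.histogram(C[j][:,1],np.arange(-40,46,5)))
    s=k&(abs(C[:,0])<25)&(C[:,1]>120)&(Z>30)&(Z<80)
    # yaw check by V jaw and board
    b=(abs(C[:,0])<90)&(abs(C[:,1])<200)&(Z>6)&(Z<18); R=cv2.minAreaRect(C[b].astype(np.float32)); print('board in clamp',R)
print('bay',o+.104*yc)
E
```

```text
top s [0.4699 0.379 ] 0.0234 [0.47   0.3783] 0.0213 75
top m [ 0.4407 -0.244 ] 0.0322 [ 0.4413 -0.2441] 0.0303 87
top l [0.5045 0.1472] 0.042 [0.5044 0.1473] 0.0401 98
post 47 x [-15.  -2.  13.] y [-86. -81. -75.] z 124.0
trig 38 x [-14.  -2.  11.] y [-121. -116. -111.] z 121.0
jaw 124 x [-29.  -1.  27.] y [-18.  -9.  21.] z 55.0
(array([ 0,  0,  0,  0, 21, 34, 13,  0,  0,  0, 16, 32,  8,  0,  0,  0,  0]), array([-40, -35, -30, -25, -20, -15, -10,  -5,   0,   5,  10,  15,  20,
        25,  30,  35,  40,  45]))
board in clamp ((0.7560958862304688, -0.64300537109375), (177.9109649658203, 391.8072814941406), 0.04100721329450607)
side s [0.4709 0.3744] 0.028 [0.4687 0.3767] 0.022 50
side m [ 0.4271 -0.2857] 0.0747 [ 0.4456 -0.2802] 0.049 153
side l [0.4977 0.0837] 0.1061 [0.5016 0.1282] 0.0462 105
post 42 x [-15.  -1.  13.] y [-91. -84. -75.] z 123.0
trig 45 x [-15.  -2.  13.] y [-126. -120. -111.] z 119.0
jaw 81 x [-30.  -8.  25.] y [-21.   9.  20.] z 55.0
(array([ 0,  0,  0,  3, 11, 16,  3,  0,  0, 11, 20, 15,  2,  0,  0,  0,  0]), array([-40, -35, -30, -25, -20, -15, -10,  -5,   0,   5,  10,  15,  20,
        25,  30,  35,  40,  45]))
board in clamp ((2.998931884765625, 2.370452880859375), (176.95208740234375, 388.5059509277344), 1.0216619968414307)
bay [0.508884 0.156056]
```

Clamp, post and pad agree with the model: pad face at y≈21 mm, post front at -75 mm. The large tumbler is about 9 mm short of the bay, so the pad will have to seat it. First I'll go above the medium one.

```bash
python3 -m creep '[[[0,0,0,-0.53],[0,0,0,-0.52],[-0.9,-0.6,0,0],[-0.95,-0.6,0,0],[-0.95,-0.6,0,0],[-0.95,-0.6,0,0],[-0.95,-0.6,0,0],[-0.95,-0.6,0,0],[-0.95,-0.6,0,0],[-0.95,-0.6,0,0],[-0.95,-0.6,0,0],[-0.95,-0.6,0,0],[-0.95,-0.6,0,0],[-0.95,-0.6,0,0],[-0.95,-0.6,0,0],[-0.95,-0.6,0,0],[0,0,0,0]]]' 0
python3 -m creep '[[[0,-0.8,0,0],[0,-1,0,0],[0,-1,0,0],[0,-1,0,0],[0,-1,0,0],[0,-1,0,0],[0,-1,0,0],[0,-1,0,0],[0,-1,0,0],[0,-1,0,0],[0,-1,0,0],[0,-1,0,0],[0,-1,0,0],[0,-1,0,0],[0,-1,0,0],[0,-1,0,0],[0,-1,0,0],[0,-1,0,0],[0,-1,0,0],[0,-1,0,0]]]'
cat >> h.py <<'E'
def go(T):
    s=sense(); R=np.array(s['eef_rot']); e=np.array(T)-s['tool_pos']
    print('t',round(s['time'],2),'pos',np.round(s['tool_pos'],4),'w',round(s['width'],3),'units',np.round(R.T@e/.03,3),'yaw dev deg',round(np.degrees(np.arctan2(R[0,1],R[1,1])-np.arctan2(.146,.989)),2))
E
python3 - <<'E'
from h import *
go((.441,-.244,.072))
E
```

```text
time: 1.52
tool_pos: [0.5327, 0.3392, 0.2163]
eef_rot: [[-0.988, 0.154, 0.002], [0.154, 0.988, -0.002], [-0.002, -0.002, -1.0]]
contact_force: [0.9, -1.6, -0.0]
width: 1.001
finger_force: 0.0
time: 3.18
tool_pos: [0.4403, -0.2434, 0.2165]
eef_rot: [[-0.989, 0.146, 0.0], [0.146, 0.989, 0.0], [-0.0, 0.0, -1.0]]
contact_force: [1.3, 0.3, 0.7]
width: 1.001
finger_force: 0.0
t 3.18 pos [ 0.4403 -0.2434  0.2165] w 1.001 units [-0.025 -0.017  4.816] yaw dev deg 0.01
```

```bash
python3 -m creep '[[[0,0,0.8,0],[0,0,0.8,0],[0,0,0.8,0],[0,0,0.8,0],[0,0,0.8,0],[0,0,0.5,0],[0,0,0.3,0],[0,0,0,0],[0,0,0,0]]]' >/dev/null
python3 -m creep '[[[0,0,0,0],[0,0,0,0],[0,0,0,0],[0,0,0,0],[0,0,0,0],[0,0,0,0],[0,0,0,0],[0,0,0,0]]]' 1
python3 -m creep '[[[0,0,-0.5,0],[0,0,-0.8,0],[0,0,-0.8,0],[0,0,-0.8,0],[0,0,-0.8,0],[0,0,-0.8,0],[0,0,-0.8,0],[0,0,-0.2,0],[0,0,0,0],[0,0,0,0]]]'
python3 - <<'E'
from h import *
p,d=snapshot('wrist');cv2.imwrite('pics/w1.png',p[:,:,::-1])
go((.5045,.1473,.089))
E
```

```text
time: 4.6
tool_pos: [0.4412, -0.2424, 0.0728]
eef_rot: [[-0.989, 0.146, 0.001], [0.146, 0.989, -0.0], [-0.001, -0.0, -1.0]]
contact_force: [-0.3, -0.7, 7.5]
width: 0.66
finger_force: 30.0
time: 5.43
tool_pos: [0.4406, -0.2419, 0.2368]
eef_rot: [[-0.989, 0.146, -0.0], [0.146, 0.989, 0.0], [0.0, 0.0, -1.0]]
contact_force: [-0.5, 1.3, -1.7]
width: 0.658
finger_force: 30.0
t 5.48 pos [ 0.4403 -0.2418  0.2363] w 0.657 units [-0.229 13.144  4.912] yaw dev deg 0.01
```

View pics/w1.png

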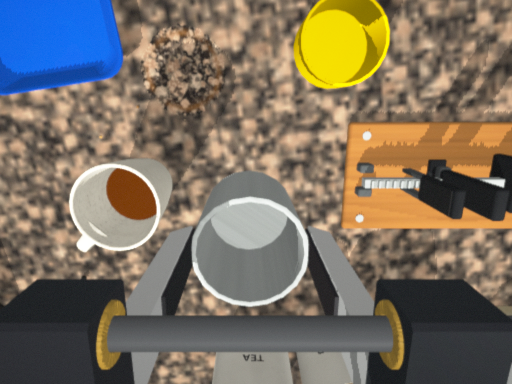

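The wrist view shows the medium cup held upright between the fingers, its rim centred near (250,250). The mug at (120,205) and the yellow cup are untouched. I'll carry it over the large tumbler and measure both rims.

```bash
python3 -m creep '[[[-0.1,0.5,0,0],[-0.13,0.8,0,0],[0,0.9,0,0],[0,0.9,0,0],[0,0.9,0,0],[0,0.9,0,0],[0,0.9,0,0],[0,0.9,0,0],[0,0.9,0,0],[0,0.9,0,0],[0,0.9,0,0],[0,0.9,0,0],[0,0.9,0,0],[0,0.9,0,0],[0,0.8,0,0],[0,0.24,0,0],[0,0,0,0],[0,0,0,0]]]' >/dev/null
python3 - <<'E'
from h import *
s=sense();m=camera_model('wrist');p,d=snapshot('wrist');cv2.imwrite('pics/w2.png',p[:,:,::-1]);np.savez('w2.npz',p=p,d=d)
W=cloud(d,m).reshape(-1,3);T=s['tool_pos']
near=(np.hypot(W[:,0]-T[0],W[:,1]-T[1])<.05)&(W[:,2]>T[2]-.006)&(W[:,2]<T[2]+.015)
P=W[near]; R=np.array(s['eef_rot']); q=(P-T)@R*1000
print(len(P),np.percentile(q,[1,99],axis=0).round(1)); k=abs(q[:,1])<28; print('x range of rim',np.percentile(q[k][:,0],[1,99]).round(1), 'z rim', np.percentile(P[k][:,2],98)-T[2])
p,d=snapshot('top');m=camera_model('top');cv2.imwrite('pics/t2.png',p[:,:,::-1])
print('top L',*rim(p,d,m,(201,195),26,.072,.008))
go((.5045,.1473,.089))
E
```

```text
4021 [[-30.3 -40.3 -14.4]
 [ 31.4  42.2   5.7]]
x range of rim [-30.7  31.6] z rim 0.0029849479709036786
top L [0. 0.] 0.0 [0. 0.] 0.0 0
t 7.08 pos [0.5051 0.1451 0.2369] w 0.662 units [0.027 0.074 4.93 ] yaw dev deg 0.11
```

View pics/w2.png

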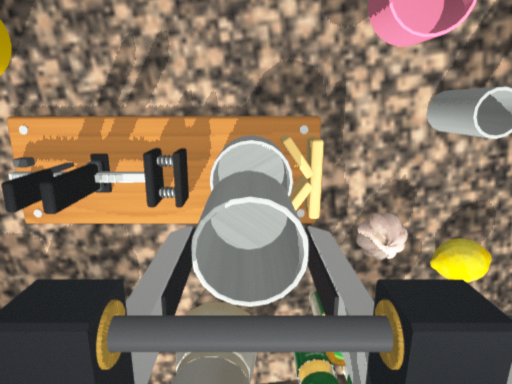

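Medium is centred in the grip (0.5 mm off), with its rim 3 mm above the TCP. The wrist view shows the large rim around (250,175), right beneath it. Lowering, then letting go.

```bash
python3 -m creep '[[[0.03,0.07,0.5,0],[0,0,0.8,0],[0,0,0.8,0],[0,0,0.7,0],[0,0,0.6,0],[0,0,0.5,0],[0,0,0.4,0],[0,0,0.3,0],[0,0,0.2,0],[0,0,0.1,0],[0,0,0,0],[0,0,0,0]]]'
python3 -m creep '[[[0,0,0,0],[0,0,0,0],[0,0,0,0],[0,0,0,0],[0,0,0,0]]]' 0
python3 -m creep '[[[0,0,-0.4,0],[0,0,-0.8,0],[0,0,-0.8,0],[0,0,-0.8,0],[0,0,-0.8,0],[0,0,-0.8,0],[0,0,-0.4,0],[0,0,0,0],[0,0,0,0],[0,0,0,0]]]' >/dev/null
python3 - <<'E'
from h import *
m=camera_model('wrist');p,d=snapshot('wrist');cv2.imwrite('pics/w3.png',p[:,:,::-1])
W=cloud(d,m).reshape(-1,3);b=np.array((.5045,.1473))
for n,lo,hi,r in (('medium',.083,.1,.06),('large',.065,.078,.06),('small',.084,.1,0)):
    c=b if r else np.array((.47,.377)); k=(np.hypot(*(W[:,:2]-c).T)<(r or .05))&(W[:,2]>lo)&(W[:,2]<hi);P=W[k]
    if len(P)>5:
        e,R=cv2.minEnclosingCircle(P[:,:2].astype(np.float32)); print(n,len(P),np.round(e,4),round(R,4),circ(P),'z',np.percentile(P[:,2],[5,95]).round(4))
go((.470,.378,.087))
E
```

```text
time: 8.08
tool_pos: [0.5051, 0.1488, 0.0909]
eef_rot: [[-0.989, 0.147, 0.001], [0.147, 0.989, 0.0], [-0.0, 0.0, -1.0]]
contact_force: [-0.0, 0.8, -1.4]
width: 0.659
finger_force: 30.0
time: 8.5
tool_pos: [0.5049, 0.149, 0.0907]
eef_rot: [[-0.989, 0.146, 0.0], [0.146, 0.989, 0.0], [-0.0, 0.0, -1.0]]
contact_force: [-0.5, 0.1, 0.9]
width: 0.971
finger_force: 0.0
medium 851 [0.5051 0.1493] 0.0322 (array([0.50441979, 0.14914188]), np.float64(0.03005495478351255)) z [0.0844 0.0926]
large 1171 [0.5037 0.148 ] 0.0421 (array([0.50199982, 0.14815225]), np.float64(0.03736747776970327)) z [0.0665 0.0762]
small 594 [0.4693 0.3788] 0.0235 (array([0.46906881, 0.3781189 ]), np.float64(0.021105887891067498)) z [0.0846 0.0905]
t 9.38 pos [0.5042 0.1488 0.2334] w 1.0 units [2.24  7.397 4.875] yaw dev deg 0.01
```

View pics/w3.png

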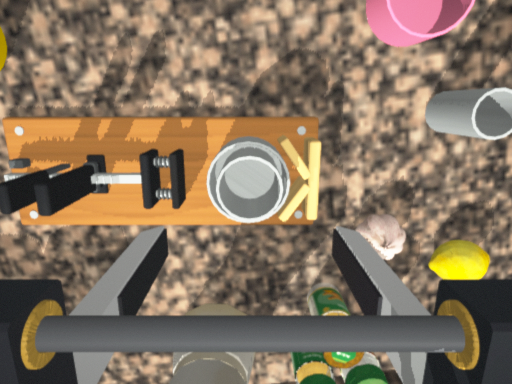

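The wrist view shows the medium cup standing inside the large one (rims concentric near (250,180), medium rim at z≈0.092). The small cup is at (490,112). Fetching it.

```bash
python3 -m creep '[[[0.25,0.7,0,0],[0.25,0.9,0,0],[0.25,0.9,0,0],[0.25,0.9,0,0],[0.25,0.9,0,0],[0.25,0.9,0,0],[0.25,0.9,0,0],[0.25,0.8,0,0],[0.26,0.5,0,0],[0,0,0.5,0],[0,0,0.8,0],[0,0,0.8,0],[0,0,0.8,0],[0,0,0.8,0],[0,0,0.6,0],[0,0,0.4,0],[0,0,0.18,0],[0,0,0,0],[0,0,0,0]]]'
python3 -m creep '[[[0,0,0,0],[0,0,0,0],[0,0,0,0],[0,0,0,0],[0,0,0,0],[0,0,0,0],[0,0,0,0],[0,0,0,0],[0,0,0,0]]]' 1
python3 -m creep '[[[0,0,-0.4,0],[0,0,-0.8,0],[0,0,-0.8,0],[0,0,-0.8,0],[0,0,-0.8,0],[0,0,-0.8,0],[0,0,-0.4,0],[0,0,0,0],[0,0,0,0]]]' >/dev/null
python3 - <<'E'
from h import *
s=sense();m=camera_model('wrist');p,d=snapshot('wrist');cv2.imwrite('pics/w4.png',p[:,:,::-1])
W=cloud(d,m).reshape(-1,3);T=s['tool_pos'];R=np.array(s['eef_rot']);q=(W-T)@R*1000
k=(abs(q[:,1])<20)&(abs(q[:,0])<40)&(abs(q[:,2])<8);print(k.sum(),np.percentile(q[k],[1,99],axis=0).round(1),q[k][:,2].min())
go((.5050,.1492,.109))
E
```

```text
time: 10.97
tool_pos: [0.4704, 0.3785, 0.0884]
eef_rot: [[-0.989, 0.146, 0.0], [0.146, 0.989, -0.0], [-0.0, -0.0, -1.0]]
contact_force: [0.4, 0.1, 0.9]
width: 0.998
finger_force: 0.0
time: 11.72
tool_pos: [0.4702, 0.3784, 0.0881]
eef_rot: [[-0.989, 0.146, -0.0], [0.146, 0.989, -0.0], [0.0, -0.0, -1.0]]
contact_force: [-0.5, -1.0, 1.0]
width: 0.483
finger_force: 30.0
1957 [[-20.5 -19.7  -2.6]
 [ 23.9  19.7   7.8]] -3.1643624071112835
t 12.52 pos [0.4698 0.3782 0.2312] w 0.489 units [-2.28  -7.375  4.077] yaw dev deg 0.01
```

```bash
python3 -m creep '[[[-0.25,-0.6,0,0],[-0.26,-0.85,0,0],[-0.26,-0.85,0,0],[-0.26,-0.85,0,0],[-0.26,-0.85,0,0],[-0.26,-0.85,0,0],[-0.26,-0.85,0,0],[-0.26,-0.85,0,0],[-0.25,-0.6,0,0],[0,-0.22,0,0],[0,0,0,0],[0,0,0,0],[0,0,0,0]]]' >/dev/null
python3 - <<'E'
from h import *
s=sense();m=camera_model('wrist');p,d=snapshot('wrist');cv2.imwrite('pics/w5.png',p[:,:,::-1])
W=cloud(d,m).reshape(-1,3);T=s['tool_pos']
k=(np.hypot(*(W[:,:2]-(.505,.149)).T)<.04)&(W[:,2]>.084)&(W[:,2]<.1);P=W[k]
print('medium',len(P),cv2.minEnclosingCircle(P[:,:2].astype(np.float32)))
go((.5050+.0015,.1492,.109))
E
```

```text
medium 474 ((0.5044769644737244, 0.14910836517810822), 0.03183303028345108)
t 13.65 pos [0.5063 0.1509 0.2316] w 0.488 units [-0.018 -0.054  4.088] yaw dev deg -0.09
```

View pics/w5.png

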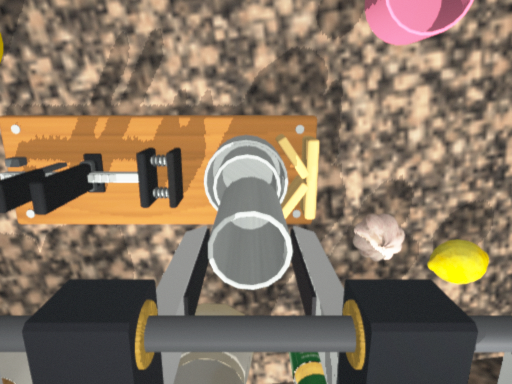

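The small cup is held with its rim near (250,245). The medium and large cups are still nested beneath it at (248,178). Lowering.

```bash
python3 -m creep '[[[0,-0.05,0.4,0],[0,0,0.7,0],[0,0,0.7,0],[0,0,0.6,0],[0,0,0.5,0],[0,0,0.4,0],[0,0,0.3,0],[0,0,0.2,0],[0,0,0.15,0],[0,0,0.1,0],[0,0,0,0],[0,0,0,0],[0,0,0,0]]]'
python3 -m creep '[[[0,0,0,0],[0,0,0,0],[0,0,0,0],[0,0,0,0],[0,0,0,0],[0,0,0,0]]]' 0
python3 -m creep '[[[0,0,-0.4,0],[0,0,-0.8,0],[0,0,-0.8,0],[0,0,-0.8,0],[0,0,-0.8,0],[0,0,-0.4,0],[0,0,0,0],[0,0,0,0],[0,0,0,0]]]' >/dev/null
python3 - <<'E'
from h import *
m=camera_model('wrist');p,d=snapshot('wrist');cv2.imwrite('pics/w6.png',p[:,:,::-1])
W=cloud(d,m).reshape(-1,3);b=np.array((.505,.149))
for n,lo,hi in (('small',.105,.12),('medium',.085,.097),('large',.066,.078)):
    k=(np.hypot(*(W[:,:2]-b).T)<.055)&(W[:,2]>lo)&(W[:,2]<hi);P=W[k]
    print(n,len(P),cv2.minEnclosingCircle(P[:,:2].astype(np.float32)),'z',np.percentile(P[:,2],[5,95]).round(4))
C=cl(W)*1000;Z=W[:,2]*1000;k=abs(C[:,0])<30
for nm,a,c,lo,hi in (('post',-95,-55,118,135),('trig',-140,-95,115,135),('pad',0,45,50,60)):
    s=k&(C[:,1]>a)&(C[:,1]<c)&(Z>lo)&(Z<hi);q=C[s]; print(nm,s.sum(),np.percentile(q,[2,98],axis=0).round(1))
T=o+(-.0875)*yc; go((T[0],T[1],.114))
E
```

```text
time: 14.73
tool_pos: [0.5067, 0.1482, 0.111]
eef_rot: [[-0.989, 0.146, 0.001], [0.146, 0.989, 0.0], [-0.001, 0.0, -1.0]]
contact_force: [-0.3, -0.4, -1.6]
width: 0.481
finger_force: 30.0
time: 15.23
tool_pos: [0.5065, 0.148, 0.1106]
eef_rot: [[-0.989, 0.146, -0.0], [0.146, 0.989, -0.0], [0.0, -0.0, -1.0]]
contact_force: [0.7, 0.1, -0.6]
width: 0.877
finger_force: 0.0
small 639 ((0.5055246353149414, 0.14943252503871918), 0.02309434488415718) z [0.1064 0.1125]
medium 967 ((0.5049929618835449, 0.1488509178161621), 0.03215186297893524) z [0.0863 0.095 ]
large 1186 ((0.503503680229187, 0.14791074395179749), 0.04191119968891144) z [0.0673 0.0767]
post 576 [[-16.3 -85.2]
 [ 11.9 -74.2]]
trig 353 [[ -15.  -116.4]
 [  10.8 -109.9]]
pad 455 [[-28.3  13.7]
 [ 26.3  21.5]]
t 16.03 pos [0.5059 0.1478 0.2295] w 0.999 units [-0.064 -6.092  3.855] yaw dev deg 0.02
```

View pics/w6.png

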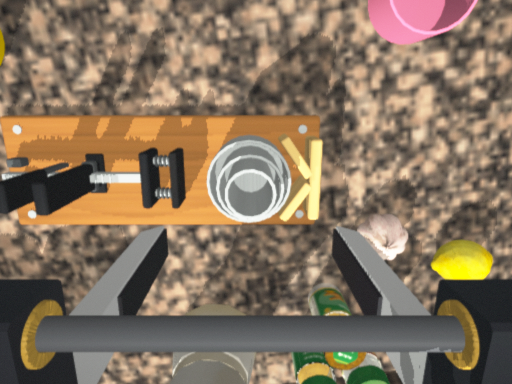

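All three are nested (rims at z ≈ 0.112, 0.092 and 0.072, within about 2 mm of each other). Post front is at -75 mm, and the pad is free at about 21 mm. Moving over the post and trigger, then the first stroke.

```bash
python3 -m creep '[[[0,-0.6,0,0],[0,-0.8,0,0],[0,-0.8,0,0],[0,-0.8,0,0],[0,-0.8,0,0],[0,-0.8,0,0],[0,-0.8,0,0],[0,-0.6,0,0],[0,-0.09,0,0],[0,0,0.4,0],[0,0,0.8,0],[0,0,0.8,0],[0,0,0.8,0],[0,0,0.7,0],[0,0,0.5,0],[0,0,0.3,0],[0,0,0,0],[0,0,0,0]]]' 0
python3 -m creep '[[[0,0,0,0],[0,0,0,0],[0,0,0,0],[0,0,0,0],[0,0,0,0],[0,0,0,0],[0,0,0,0],[0,0,0,0]]]' 0.67
cat >> h.py <<'E'
def jaw(name):
    m=camera_model('wrist');p,d=snapshot('wrist');cv2.imwrite(f'pics/{name}.png',p[:,:,::-1])
    m2=camera_model('top');p2,d2=snapshot('top');cv2.imwrite(f'pics/{name}t.png',p2[:,:,::-1])
    for nn,dd,mm in (('wrist',d,m),('top',d2,m2)):
        W=cloud(dd,mm).reshape(-1,3);C=cl(W)*1000;Z=W[:,2]*1000
        k=(abs(C[:,0])<26)&(Z>47)&(Z<60)&(C[:,1]>-30)&(C[:,1]<80)
        h,e=np.histogram(C[k][:,1],np.arange(-30,81,3)); print(nn,'hist',{int(a):int(b) for a,b in zip(e,h) if b})
        for n,lo,hi in (('small',.106,.12),('large',.066,.078)):
            k=(np.hypot(*(W[:,:2]-(.506,.151)).T)<.055)&(W[:,2]>lo)&(W[:,2]<hi)
            if k.sum()>5: c,R=cv2.minEnclosingCircle(W[k][:,:2].astype(np.float32)); print(nn,n,(cl(c)*1000).round(1),round(R,4))
    T=o+(-.0875)*yc; go((T[0],T[1],.100))
E
python3 - <<'E'
from h import *
jaw('j1')
E
```

```text
time: 17.53
tool_pos: [0.4796, -0.0326, 0.1014]
eef_rot: [[-0.989, 0.146, -0.001], [0.146, 0.989, -0.0], [0.001, -0.001, -1.0]]
contact_force: [-0.4, -0.4, 0.4]
width: 0.997
finger_force: 0.0
time: 18.2
tool_pos: [0.4799, -0.0338, 0.102]
eef_rot: [[-0.989, 0.147, 0.001], [0.147, 0.989, -0.001], [-0.001, -0.001, -1.0]]
contact_force: [-1.2, -7.0, 7.2]
width: 0.467
finger_force: 3.7
wrist hist {-9: 337, -6: 415, -3: 343, 0: 231, 3: 2, 21: 28, 24: 704, 27: 327, 30: 169, 51: 227, 54: 353, 57: 193, 60: 37, 63: 41, 66: 30, 69: 23, 72: 18, 75: 17}
wrist large [-1.5 77.5] 0.038
top hist {24: 8, 27: 18, 30: 18, 33: 7, 51: 1, 54: 2, 57: 2, 63: 6, 66: 1, 69: 2, 72: 3, 75: 2}
top small [-1.5 96.6] 0.0232
top large [-2.9 94.6] 0.0421
t 18.3 pos [ 0.4799 -0.0338  0.102 ] w 0.383 units [-0.031  0.02   0.068] yaw dev deg 0.07
```

```bash
python3 -c "
import cv2,numpy as np
a=cv2.imread('pics/j1.png');b=cv2.imread('pics/j1t.png')[150:250,150:320]
cv2.imwrite('pics/j1c.png',np.hstack([cv2.resize(a,(384,288)),cv2.resize(b,(400,288))]))"
```

```text
(no output)
```

View pics/j1c.png

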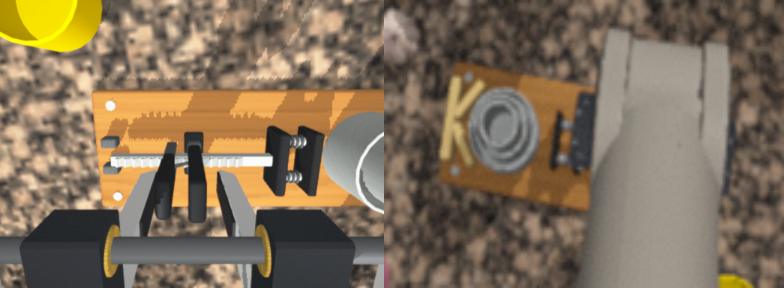

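The first stroke is working: the back finger pushes the trigger and the front finger clears the post, and the pad has reached about 31 mm. The fingers close slowly, so I'll finish this stroke, release, and do a second one.

```bash
python3 -m creep '[[[0,0,0,0],[0,0,0,0],[0,0,0,0],[0,0,0,0],[0,0,0,0]]]' 0.67 | grep -E 'width|force'
python3 - <<'E'
from h import *
jaw('j2')
E
python3 -m creep '[[[0,0,0,0],[0,0,0,0],[0,0,0,0],[0,0,0,0],[0,0,0,0],[0,0,0,0],[0,0,0,0],[0,0,0,0],[0,0,0,0],[0,0,0,0]]]' 0.2 | grep -E 'width|force'
python3 - <<'E'
from h import *
jaw('j3')
E
```

```text
contact_force: [-1.3, -6.4, 6.4]
width: 0.332
finger_force: 3.9
wrist hist {-3: 168, 0: 557, 3: 333, 6: 268, 9: 17, 27: 1, 30: 694, 33: 327, 36: 223, 39: 1, 51: 220, 54: 369, 57: 189, 60: 37, 63: 42, 66: 26, 69: 26, 72: 21, 75: 13}
wrist large [-0.8 77.1] 0.0381
top hist {9: 1, 12: 1, 30: 16, 33: 18, 36: 14, 51: 1, 54: 2, 57: 1, 63: 5, 66: 2, 69: 1, 72: 2, 75: 3}
top small [-1.4 96.5] 0.023
top large [-3.1 94.5] 0.0418
t 18.82 pos [ 0.4799 -0.0338  0.102 ] w 0.334 units [-0.031  0.021  0.068] yaw dev deg 0.07
contact_force: [-0.8, -0.1, 0.7]
width: 0.797
finger_force: 0.0
wrist hist {-3: 174, 0: 549, 3: 323, 6: 281, 9: 14, 27: 1, 30: 701, 33: 329, 36: 216, 39: 1, 51: 217, 54: 374, 57: 192, 60: 37, 63: 45, 66: 24, 69: 29, 72: 22, 75: 21}
wrist large [-1.8 79.1] 0.0385
top hist {30: 18, 33: 16, 36: 16, 51: 2, 54: 2, 57: 1, 63: 3, 66: 3, 69: 2, 72: 3, 75: 1}
top small [-1.3 96.3] 0.0229
top large [-2.8 94.7] 0.0422
t 19.75 pos [ 0.4797 -0.0326  0.1015] w 0.802 units [-0.046 -0.02   0.051] yaw dev deg 0.01
```

Stroke 1 moved the pad to about 38.5 mm, and it held on release. Stroke 2:

```bash
python3 -m creep '[[[0,0,0,0],[0,0,0,0],[0,0,0,0],[0,0,0,0],[0,0,0,0],[0,0,0,0],[0,0,0,0],[0,0,0,0],[0,0,0,0],[0,0,0,0],[0,0,0,0],[0,0,0,0]]]' 0.68 | grep -E 'width|force'
python3 - <<'E'
from h import *
jaw('k2')
E
python3 -m creep '[[[0,0,0,0],[0,0,0,0],[0,0,0,0],[0,0,0,0],[0,0,0,0],[0,0,0,0],[0,0,0,0],[0,0,0,0],[0,0,0,0],[0,0,0,0]]]' 0.2 | grep -E 'width|force'
python3 - <<'E'
from h import *
jaw('k3')
E
```

```text
contact_force: [-1.1, -8.8, 0.3]
width: 0.32
finger_force: 4.3
wrist hist {-27: 1, 15: 656, 18: 354, 21: 301, 24: 112, 42: 4, 45: 773, 48: 343, 51: 288, 54: 225, 57: 191, 60: 34, 63: 39, 66: 24, 69: 27, 72: 21, 75: 18}
wrist large [-1.3 77.2] 0.0378
top hist {12: 1, 15: 16, 18: 17, 21: 15, 24: 9, 36: 1, 45: 16, 48: 15, 51: 17, 54: 1, 57: 1, 63: 4, 66: 2, 69: 3, 72: 3, 75: 3}
top small [-1.7 96.2] 0.0232
top large [-3.1 94.5] 0.042
t 20.85 pos [ 0.4795 -0.0339  0.1016] w 0.321 units [-0.044  0.027  0.052] yaw dev deg 0.08
contact_force: [-0.6, -0.4, -0.2]
width: 0.801
finger_force: 0.0
wrist hist {12: 2, 15: 693, 18: 339, 21: 305, 24: 82, 42: 1, 45: 772, 48: 326, 51: 295, 54: 222, 57: 193, 60: 33, 63: 48, 66: 28, 69: 23, 72: 17, 75: 21}
wrist large [-1.3 78.9] 0.0387
top hist {15: 13, 18: 16, 21: 15, 24: 10, 45: 16, 48: 19, 51: 14, 54: 1, 57: 1, 63: 3, 66: 3, 69: 2, 72: 2, 75: 3}
top small [-1.1 96.3] 0.023
top large [-3.  94.8] 0.0421
t 21.78 pos [ 0.4798 -0.0325  0.1016] w 0.802 units [-0.041 -0.021  0.053] yaw dev deg 0.01
```

The pad is now at about 53.5 mm, almost touching. Stroke 3 should seat the large tumbler and compress the pad. I'll measure pad_in from the change in the pad-to-jaw-plate spacing.

```bash
cat >> h.py <<'E'
def spc(n):
    m=camera_model('wrist');p,d=snapshot('wrist');cv2.imwrite(f'pics/{n}.png',p[:,:,::-1])
    W=cloud(d,m).reshape(-1,3);C=cl(W)*1000;Z=W[:,2]*1000
    y=np.sort(C[(abs(C[:,0])<26)&(Z>53.5)&(Z<59)&(C[:,1]>5)&(C[:,1]<75)][:,1]) 
    h,e=np.histogram(y,np.arange(5,76,1)); print({int(a):int(b) for a,b in zip(e,h) if b})
E
python3 - <<'E'
from h import *
spc('s0')
E
python3 -m creep '[[[0,0,0,0],[0,0,0,0],[0,0,0,0],[0,0,0,0],[0,0,0,0],[0,0,0,0],[0,0,0,0],[0,0,0,0],[0,0,0,0],[0,0,0,0],[0,0,0,0],[0,0,0,0]]]' 0.58 | grep -E 'width|force'
python3 - <<'E'
from h import *
spc('s1');jaw('l1')
E
python3 -m creep '[[[0,0,0,0],[0,0,0,0],[0,0,0,0],[0,0,0,0],[0,0,0,0],[0,0,0,0],[0,0,0,0],[0,0,0,0]]]' 0.68 | grep -E 'width|force'
python3 - <<'E'
from h import *
spc('s2');jaw('l2')
E
```

```text
{15: 68, 16: 182, 17: 119, 18: 129, 19: 115, 20: 99, 21: 117, 22: 103, 23: 89, 24: 71, 25: 4, 45: 65, 46: 148, 47: 130, 48: 110, 49: 109, 50: 124, 51: 101, 52: 72, 53: 97, 54: 72, 55: 50, 56: 36, 57: 32, 58: 33, 59: 16, 60: 4, 61: 5, 62: 5, 63: 5, 64: 5, 65: 7, 66: 8, 67: 7, 68: 6, 69: 8, 70: 6, 71: 6, 72: 2, 73: 1, 74: 4}
contact_force: [-0.6, -10.9, 1.1]
width: 0.42
finger_force: 5.5
{25: 1, 26: 77, 27: 178, 28: 135, 29: 139, 30: 108, 31: 112, 32: 101, 33: 104, 34: 82, 35: 64, 36: 3, 52: 46, 53: 157, 54: 142, 55: 114, 56: 101, 57: 115, 58: 96, 59: 91, 60: 96, 61: 96, 62: 50, 63: 34, 64: 44, 65: 30, 66: 18, 67: 10, 68: 5, 69: 4, 70: 4, 71: 10, 73: 1, 74: 3}
wrist hist {-9: 1, 24: 363, 27: 519, 30: 334, 33: 246, 36: 7, 51: 634, 54: 365, 57: 310, 60: 277, 63: 220, 66: 80, 69: 32, 72: 23, 75: 24}
wrist large [-0.5 76.7] 0.0339
top hist {24: 6, 27: 17, 30: 16, 33: 16, 36: 3, 51: 9, 54: 17, 57: 16, 60: 7, 63: 2, 66: 1, 72: 3, 75: 2}
top small [ -1.5 103.3] 0.0228
top large [ -2.8 101.4] 0.0423
t 22.98 pos [ 0.4795 -0.0343  0.1016] w 0.42 units [-0.043  0.04   0.052] yaw dev deg 0.1
contact_force: [-1.6, -14.5, 0.7]
width: 0.318
finger_force: 7.2
{29: 4, 30: 120, 31: 171, 32: 124, 33: 133, 34: 111, 35: 115, 36: 101, 37: 92, 38: 83, 39: 62, 40: 1, 52: 44, 53: 146, 54: 138, 55: 125, 56: 101, 57: 111, 58: 94, 59: 98, 60: 88, 61: 104, 62: 33, 63: 47, 64: 32, 65: 43, 66: 18, 67: 15, 68: 3, 69: 6, 70: 6, 71: 3, 72: 4, 73: 1, 74: 1}
wrist hist {-24: 1, 27: 16, 30: 777, 33: 344, 36: 295, 39: 51, 51: 621, 54: 372, 57: 315, 60: 287, 63: 209, 66: 84, 69: 34, 72: 27, 75: 25}
wrist large [-0.2 76.8] 0.0328
top hist {30: 17, 33: 14, 36: 18, 39: 6, 51: 12, 54: 16, 57: 15, 60: 8, 63: 1, 72: 2, 75: 2}
top small [ -1.9 103.7] 0.023
top large [ -2.7 102. ] 0.0421
t 23.8 pos [ 0.4794 -0.0349  0.1016] w 0.32 units [-0.043  0.058  0.052] yaw dev deg 0.12
```

The large tumbler is seated (y≈102 mm). The plate-to-pad spacing fell from 30 to about 22.5 mm, so pad_in is about 7.5 mm. I'll nudge the squeezing finger forward a touch to get nearer half travel.

```bash
python3 -m creep '[[[0,0.02,0,0],[0,0.03,0,0],[0,0,0,0],[0,0,0,0],[0,0,0,0],[0,0,0,0]]]' | grep -E 'width|force'
python3 - <<'E'
from h import *
spc('s3');jaw('l3')
a=cv2.imread('pics/l3.png');b=cv2.imread('pics/l3t.png')[150:250,150:320]
cv2.imwrite('pics/l3c.png',np.hstack([cv2.resize(a,(384,288)),cv2.resize(b,(400,288))]))
E
```

```text
contact_force: [-1.3, -13.9, 1.8]
width: 0.323
finger_force: 7.3
{31: 53, 32: 169, 33: 151, 34: 127, 35: 110, 36: 113, 37: 104, 38: 104, 39: 98, 40: 67, 41: 16, 42: 1, 52: 47, 53: 142, 54: 134, 55: 131, 56: 99, 57: 108, 58: 107, 59: 92, 60: 86, 61: 105, 62: 41, 63: 46, 64: 35, 65: 36, 66: 18, 67: 9, 68: 7, 69: 3, 70: 7, 71: 2, 72: 5, 73: 1, 74: 2}
wrist hist {-30: 2, -27: 1, -21: 1, -6: 2, 30: 591, 33: 396, 36: 331, 39: 172, 51: 620, 54: 374, 57: 301, 60: 292, 63: 209, 66: 89, 69: 32, 72: 22, 75: 25}
wrist large [-0.4 77.9] 0.034
top hist {30: 10, 33: 17, 36: 13, 39: 15, 51: 10, 54: 15, 57: 20, 60: 4, 63: 4, 72: 2, 75: 2}
top small [ -1.5 103.4] 0.0228
top large [ -2.5 101.2] 0.0426
t 24.45 pos [ 0.4796 -0.0334  0.1016] w 0.322 units [-0.043  0.009  0.052] yaw dev deg 0.12
```

View pics/l3c.png

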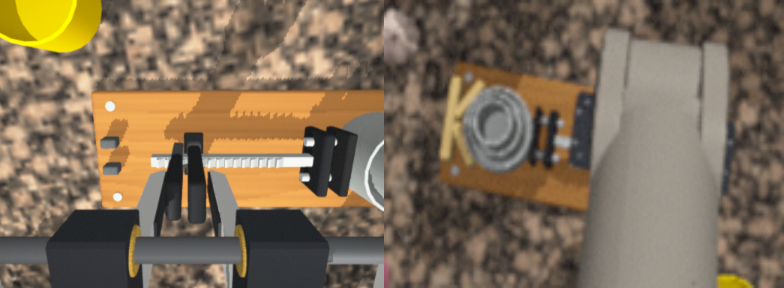

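The view shows the pad against the seated, nested tumblers, with pad_in at about 9 mm and the trigger held with about 14 N on the tool. Handing in.

```bash
python3 -c "
from workcell import *
print(job_done())"
```

```text
the job is handed in; nothing more can be done
None
```

I nested the three tumblers and pumped the clamp until its pad was pushed in about 9 mm (half its travel, by camera measurement), then handed in at about 24 s with the trigger still squeezed; no verdict came back.

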